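Third hand: hold the tag holder against the sprung plate of the entry organiser

ROBOT

A 7-joint arm with a two-finger parallel gripper is mounted at the origin on the work surface. World frame = base frame: x ahead of the robot, y to its left, z up, the work surface at z = 0. Lengths are in m, angles in rad, forces in N, time in s.
With the tool pointing down it reaches from about 0.35 to 0.9 m from the base axis. Payload 8.1 kg.
Tool frame: the origin (TCP) lies at the very end of the fingers, on their centre line; the grasp point (between the pads) lies 19 mm behind it; z points along the fingers, y is the line along which they close (so a half turn about z gives the same grasp; the last joint's range is limited). The gripper opens to 92 mm and grips with 3 to 60 N. Pads are 19 mm wide; open, the fingers measure 130 mm over their backs; the gripper's body (75 mm by 190 mm) begins 47 mm behind the grasp point.
Start: joints at [1.011, 0.434, 0.025, 1.573, -0.012, 1.134, -0.075], TCP at [0.276, -0.561, 0.227] pointing down, gripper open.
Joint ranges: [-2.62, 2.62], [-0.44, 2.09], [-1.27, 1.32], [0.08, 2.57], [-1.32, 4.46], [0.12, 2], [-2.74, 2.74]. Speed limits (rad/s): [2.22, 2.22, 3.01, 3.01, 3.14, 3.14, 3.14].

INTERFACE

Orientations are given as a rotation vector (axis times angle).
In Python, from cell import arm gives the robot as it stands.
- The arm moves only by the tool jog_arm, never from a script. Its argument "rows" is a list of rows, each a list of 3 entries, a list of its own where there are three numbers: the shift along the world's x, y, z in cm, then the turn, a rotation vector about the world's x, y, z in degrees, then the opening, from 0 (shut) to 1 (fully open). A call has 1 to 8 rows; each row is the pose to reach, as a shift and turn from the pose commanded when the call began; what a row does not reach only later rows make up. A row lasts 1/8 s, in which the tool goes at most 62.5 mm and 10.7 degrees, less where a joint would pass 70% of its speed; a pose out of reach is approached as far as the arm can. A call with a gripper value outside its range is refused whole. The fingers move at their own pace and stop on an object; "newtons" is the grip in N (left out, the last holds). Time passes only in rows, so rows that repeat a pose let the fingers close. It gives the time, the measured TCP pose, the force, the opening and the grip force at its end, in the units of the state.
- arm.observe(): the state, without advancing time (a new reading comes with each control period).
- arm.get_image(name): name is "scene" or "top" or "wrist"; returns a dict with "img" (400x640x3 uint8, red, green, blue), "depth" (400x640 float32, m along the optical axis (not along the pixel's ray), 0 where there is no reading), "fx", "fy", "cx", "cy" (pixels), "rvec" (rotation vector, rad) and "tvec" (3), from world to camera coordinates, as OpenCV has them; the wrist camera has in their place "mount" (4x4, takes a point from camera to tool coordinates, whose origin is the TCP and whose axes are the flange's). Camera axes: x right, y down, z forward; pixel columns grow to the right and rows downward; lengths in m; the calibration is good to about 2 mm. A picture is of the moment at which its call begins: read the wrist's pose just before it.
- arm.sign_off(): hands the job in; it is judged then, once.
The state is a dict: "clock": time; "joints": joint angles; "dq": joint speeds; "joint_efforts": joint torques, N m; "position": TCP position; "ee_rot": TCP orientation; "force": force on the tool from outside, world axes, zero at the start; "ft_torque": the same for the moment, N m; "width": opening from 0.0 (shut) to 1.0 (fully open); "gripper_force": force on a finger pad.
Only numpy, scipy, OpenCV 4.12 (cv2) and the standard library are available. Lean on these libraries where they do the work, as an engineer would, in place of code of your own. Each camera call takes 0.05 s, during which the arm holds its last target. There are 200 camera calls.

TASK

Slide the clear door of the oak organiser all the way open, then set the small dark metal tag holder from the table upright on the floor of the uncovered bay, flat back towards the sprung steel plate, and push it squarely and centrally against the plate with a steady 8.5 N or so, which drives the plate back about 14 mm, a little over half its travel. I will screw it on from behind, so finish while still holding it pressed like that, door open: do not let go. Leave the other things where they are.

Things in the scene. Friction and masses are not known exactly. Their poses are not given: they have to be found in the camera images.
- organiser: Fixed low oak box lying on the table, open on top: 214 (x) by 356 (y) by 56 mm high, walls 12, floor 6 mm thick; a middle wall makes two bays, each 190 by 160 mm inside, centred at y = -86 (right, with the sprung plate) and +86 mm (left). Rails on the long walls reach 64 mm. Origin: centre of underside; x points away from the robot, y left along the door track; turned up to 0.2 rad.
- door (a joint): Travel of the clear flat door (200 by 168 by 4 mm, its top 62 mm above the table) on the organiser, in m: 0 = covering the right bay, 0.172 = fully open, over the left bay. It slides along the organiser's +y, with about 1.5 N of friction, and stays where it is left. It starts 0 to 0.03 open.
- door_grip (a point): Middle of the door's dark metal grip, an upright fin on the panel: 60 mm long (organiser's x), 12 mm thick (y), 28 mm high. This point is 14 mm above the panel's top and 14 mm below the fin's top, 76 mm above the table. It moves with the door.
- plate (a joint): How far the sprung plate is pushed back, in m: 0 = at rest, 0.025 = at its end stop. It yields along the organiser's +x against a spring of 0.6 N per mm without preload (about 8.4 N at 14 mm, 15 N at the stop), and comes back when let go.
- plate_face (a point): Centre of the front face (towards the organiser's -x) of the sprung steel plate, 40 mm wide, 40 mm high, 10 mm thick, upright on two guide pins in the right bay, lower edge 2 mm above the bay floor. At rest this point is at x = +55, y = -86, z = +28 mm in the organiser's frame. Axes as the organiser's.
- holder_center (a point): Centre of the tag holder, a loose dark anodised metal block, 100 to 190 g, on the table to the right of the organiser: 30 mm deep (x), 48 wide (y), 44 high (z). Its front (-x) has a round white boss, 30 mm across, 4 mm proud; its back (+x) is flat with two small screw holes. Origin half-way up, 22 mm above its underside. Turned up to 0.5 rad, boss roughly towards the robot.
- holder_back (a point): Centre of the holder's flat back face: 15 mm along the holder's +x from its centre, 22 mm above its underside. This goes against the plate's face.
There are look-alikes about, which are no part of the job. Leave any orange or yellow look-alike of the part that bears holder_center alone.

How it is judged:
By the outcome, as a careful person would: the job done as asked, in the order asked, and still so for the second after the job is handed in, while the arm keeps its last pose, push and grip.
It also fails if it takes over 58 s, if anything falls off the work surface, if the arm or the gripper's body presses on something with over 40 N, if the wrist force passes 120 N, or if a joint passes its speed limit or range.

## Working session

There is one attempt and no reset: what is moved stays moved. The work goes in short steps, Python scripts to look and compute and a tool call to move; the robot and the scene stay as the last step left them, time stands still between calls to the robot, and variables do not carry over. Pictures are saved under pics/ and viewed, at most 10 in all, crops included, and the job is handed in when it is done.

Besides the shell and the picture viewer there is one more tool, called after "Emit:" in YAML: its name, and indented under it one key for each argument. jog_arm: Moves the arm, as the interface text tells. Its arguments: {"type":"object","properties":{"rows":{"type":"array","items":{"type":"array"}},"newtons":{"type":"number"}},"required":["rows"]}

```bash
mkdir -p pics; ls; cat > h.py <<'E'
import numpy as np, cv2
from cell import arm
def cam(n):
    s=arm.observe() if n=="wrist" else None
    d=arm.get_image(n)
    K=np.array([[d['fx'],0,d['cx']],[0,d['fy'],d['cy']],[0,0,1.]])
    if n=="wrist":
        T=np.eye(4);T[:3,:3]=cv2.Rodrigues(np.array(s['ee_rot'],float))[0];T[:3,3]=s['position'];M=T@np.array(d['mount'])
        R=M[:3,:3];C=M[:3,3]
    else:
        R=cv2.Rodrigues(np.array(d['rvec'],float))[0].T;C=-R@np.array(d['tvec'],float).ravel()
    return d['img'],d['depth'],K,R,C
def ray(px,z,K,R,C):
    px=np.atleast_2d(px).astype(float)
    v=(R@np.linalg.inv(K)@np.c_[px,np.ones(len(px))].T).T
    return C+v*((z-C[2])/v[:,2])[:,None]
def cloud(dep,K,R,C):
    v,u=np.mgrid[:dep.shape[0],:dep.shape[1]]
    p=np.stack([(u-K[0,2])/K[0,0],(v-K[1,2])/K[1,1],np.ones_like(u)],-1)*dep[...,None]
    return p@R.T+C
def save(n,img): cv2.imwrite('pics/'+n+'.png',img[...,::-1])
E
python3 - <<'E'
from h import *
print(arm.observe())
for n in("top","scene"):
    img,dep,K,R,C=cam(n);save(n+"0",img);print(n,C,R[:,2],K[0,0])
    np.savez(n+'0.npz',img=img,dep=dep,K=K,R=R,C=C)
E
```

```text
pics
{'clock': 0.0, 'joints': array([ 1.01142362,  0.43521739,  0.02499723,  1.57411993, -0.0115928 ,
        1.13401197, -0.07506228]), 'dq': array([-0.00129984, -0.00083587,  0.00020207, -0.00081981, -0.00016345,
        0.00129901, -0.00073258]), 'joint_efforts': array([ 3.70734006e-04, -6.67840576e+01,  9.85935666e-01, -3.14466763e+01,
       -6.02256367e-02,  4.27672255e-02,  4.48821822e-05]), 'position': array([ 0.27535753, -0.56048365,  0.22593992]), 'ee_rot': array([-3.05854754e+00, -7.10851915e-01,  8.18203514e-04]), 'force': array([ 1.19268341, -0.20360632, -0.33803361]), 'ft_torque': array([-0.05214665, -0.00755582, -0.00204289]), 'gripper_force': 0.0, 'width': 1.001349789343256}
top [ 0.52047888 -0.11903194  0.73962847] [ 0.09220928  0.03468401 -0.9951354 ] 371.1987886744267
scene [ 1.16621274 -0.16744716  0.74767946] [-0.68369844  0.07302703 -0.72610158] 488.86769055703854
```

View pics/top0.png

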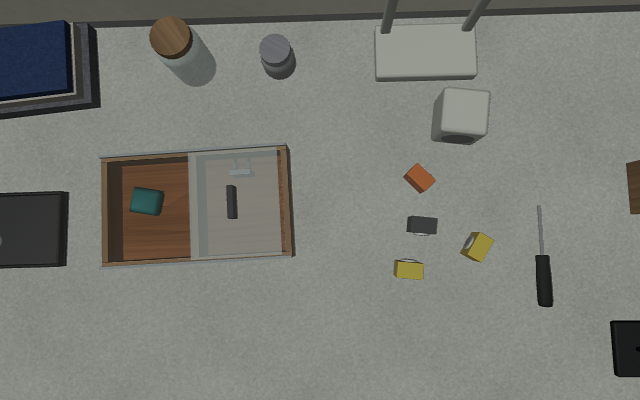

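View pics/scene0.png

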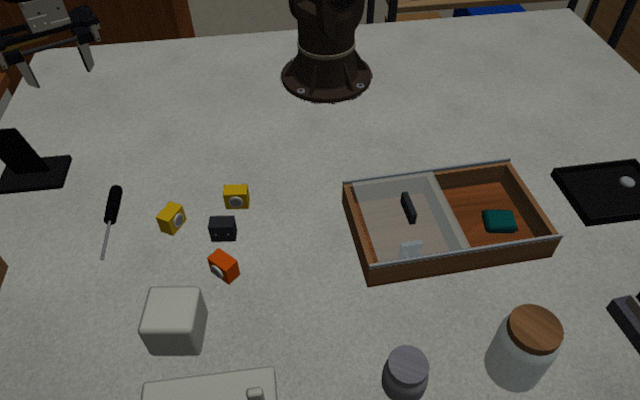

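The top view shows the organiser with corners at about (101,157), (288,146), (293,256) and (101,266). The door's fin is at (231,202), the plate at (240,166) and the dark holder at (422,225) with its boss downwards, towards the robot. The yellow and orange look-alikes surround the holder: (410,270), (480,247), (420,178). Next I measure these.

```bash
python3 - <<'E'
from h import *
d=np.load('top0.npz');img,dep,K,R,C=[d[k] for k in('img','dep','K','R','C')]
c=np.array([[101,157],[288,146],[293,256],[101,266]])
print('corners',ray(c,.064,K,R,C).round(4).tolist())
P=cloud(dep,K,R,C)
hsv=cv2.cvtColor(img,cv2.COLOR_RGB2HSV)
for n in("top","scene"):
    d=np.load(n+'0.npz');img,dep,K,R,C=[d[k] for k in('img','dep','K','R','C')];P=cloud(dep,K,R,C)
    # rails: points with z 60-68 near organiser
    m=(dep>0)&(P[...,2]>.058)&(P[...,2]<.070)&(P[...,0]>.3)&(P[...,0]<.75)&(P[...,1]>-.12)&(P[...,1]<.35)
    p=P[m];print(n,'rail pts',len(p),p.min(0).round(4),p.max(0).round(4))
    r=cv2.minAreaRect(p[:,:2].astype(np.float32)*1000);print(r)
    dark=(img.max(2)<75).astype(np.uint8)
    nn,lab,st,ce=cv2.connectedComponentsWithStats(dark)
    for i in range(1,nn):
        if 80<st[i,4]<1500:
            q=P[(lab==i)&(dep>0)]
            if len(q)<10: continue
            z=np.percentile(q[:,2],90); t=q[q[:,2]>z-.006]
            print(ce[i].round(1),st[i],'z',z.round(4),'top',t.mean(0).round(4),cv2.minAreaRect(t[:,:2].astype(np.float32)*1000))
E
```

```text
corners [[0.6678, 0.3259, 0.064], [0.6821, -0.029, 0.064], [0.4794, -0.0377, 0.064], [0.4643, 0.3166, 0.064]]
top rail pts 10695 [ 0.4587 -0.0344  0.058 ] [0.6903 0.3326 0.0699]
((574.6362915039062, 148.92250061035156), (214.52285766601562, 356.6963806152344), 3.003349781036377)
[416.5  14.2] [382   0  89  34 773] z 0.1141 top [ 0.915  -0.2194  0.1235] ((914.9739990234375, -220.18310546875), (4.43865966796875, 17.75007438659668), 9.4989652633667)
[544.6  10.6] [ 463    0  177   31 1300] z 0.0863 top [ 0.915  -0.3786  0.1051] ((914.8528442382812, -378.93682861328125), (3.1596949100494385, 16.1972713470459), 0.9861308932304382)
[282.7  18.2] [ 180   12  204   13 1292] z -0.6544 top [ 1.3753  0.0924 -0.647 ] ((1333.0439453125, 135.09445190429688), (594.3309936523438, 666.3942260742188), 47.538455963134766)
[180.7  48.6] [156  26  37  33 208] z 0.1289 top [0.8457 0.1528 0.1268] ((850.8207397460938, 156.69967651367188), (29.877357482910156, 71.02961730957031), 39.131752014160156)
[282.9  66.7] [262  46  34  34 439] z 0.0641 top [ 0.848  -0.0118  0.0636] ((852.85107421875, -10.426418304443
[... 3919 characters left out ...]

[626.7 317.9] [ 606  295   34   60 1098] z 0.0361 top [0.8129 0.3863 0.0357] ((819.57763671875, 382.7131652832031), (23.603914260864258, 66.7329330444336), 86.3323974609375)
[524.9 342.9] [506 315  52  41 383] z 0.1283 top [0.8854 0.1479 0.1261] ((881.550048828125, 151.48794555664062), (70.01326751708984, 28.19628143310547), 39.960941314697266)
[169.3 344.1] [ 139  333   60   23 1071] z 0.0711 top [ 0.7785 -0.3599  0.0716] ((778.575439453125, -360.005859375), (76.70646667480469, 3.9511120319366455), 82.63272094726562)
[400.1 386.4] [382 360  45  40 862] z 0.0632 top [ 0.8904 -0.0162  0.0637] ((885.45361328125, -14.716897964477539), (57.76198196411133, 23.103050231933594), 59.01054763793945)
```

Emit:
jog_arm:
  rows:
    - [[30.3,63.2,0],[0,0,-23.6],1]
    - [[30.3,63.2,0],[0,0,-23.6],1]
    - [[30.3,63.2,0],[0,0,-23.6],1]
    - [[30.3,63.2,0],[0,0,-23.6],1]
    - [[30.3,63.2,0],[0,0,-23.6],1]
    - [[30.3,63.2,0],[0,0,-23.6],1]
    - [[30.3,63.2,0],[0,0,-23.6],1]
    - [[30.3,63.2,0],[0,0,-23.6],1]
  newtons: 15

```text
clock: 1.1
position: [0.4916, -0.1096, 0.2267]
ee_rot: [3.141, 0.07, -0.0]
force: [0.9, -1.2, 0.0]
width: 0.996
gripper_force: 0.0
```

Emit:
jog_arm:
  rows:
    - [[4,9,0],[0,0,0],1]
    - [[8,17,0],[0,0,0],1]
    - [[8,17,0],[0,0,0],1]
    - [[8,17,0],[0,0,0],1]
    - [[8,17,0],[0,0,0],1]
    - [[8,17,0],[0,0,0],1]

```text
clock: 1.85
position: [0.5708, 0.0568, 0.2266]
ee_rot: [3.14, 0.067, -0.001]
force: [0.1, 0.0, -0.0]
width: 0.999
gripper_force: 0.0
```

```bash
cat > w.py <<'E'
import sys
from h import *
n=sys.argv[1]
s=arm.observe();print(s['position'],s['ee_rot'],s['force'])
img,dep,K,R,C=cam("wrist");save(n,img);np.savez(n+'.npz',img=img,dep=dep,K=K,R=R,C=C)
E
python3 w.py w1
```

```text
[0.5708324  0.05675876 0.22660496] [ 3.13996715e+00  6.67594306e-02 -7.62631556e-04] [ 0.10049207  0.02924137 -0.04355982]
```

View pics/w1.png

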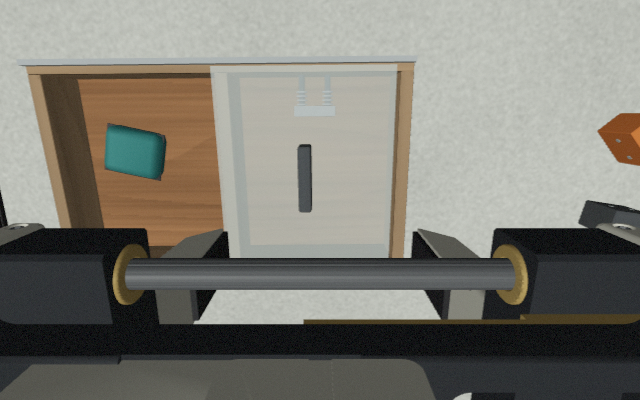

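The wrist view shows the fin at (305,178), the plate at (315,110) through the door, and the far rail running from (22,62) to (414,60).

```bash
python3 - <<'E'
from h import *
d=np.load('w1.npz');img,dep,K,R,C=[d[k] for k in('img','dep','K','R','C')]
P=cloud(dep,K,R,C)
def region(u0,u1,v0,v1):
    m=np.zeros(dep.shape,bool);m[v0:v1,u0:u1]=1;return m&(dep>0)
m=region(290,325,135,222)&(img.max(2)<75)&(P[...,2]>.084)
p=P[m];print('fin',len(p),np.median(p[:,2]),cv2.minAreaRect(p[:,:2].astype(np.float32)*1000))
# far rail outer edge: first row of rail per column
rows=[]
for u in range(30,410,5):
    z=P[40:90,u,2]; i=np.where((z>.058)&(z<.07))[0]
    if len(i): rows.append((u,40+i[0]))
q=ray(np.array(rows),.064,K,R,C)
f=cv2.fitLine((q[:,:2]*1000).astype(np.float32),cv2.DIST_HUBER,0,.01,.01).ravel();print('rail',f,np.degrees(np.arctan2(f[1],f[0]))%180-90,len(rows))
print(ray(np.array([[22,62],[414,60]]),.064,K,R,C))
ys=[]
for v in range(75,220,5):
    z=P[v,380:430,2]; i=np.where((z>.05)&(z<.07))[0]
    if len(i): ys.append((380+i[-1],v))
q=ray(np.array(ys),.056,K,R,C)
f=cv2.fitLine((q[:,:2]*1000).astype(np.float32),cv2.DIST_HUBER,0,.01,.01).ravel();print('right wall',f,np.degrees(np.arctan2(f[1],f[0])))
# plate top z=48
pl=region(293,338,104,118);p=P[pl];print('plate',np.median(p,0))
print('plate px->z.048',ray(np.array([[294,107],[335,107],[294,115],[335,115]]),.048,K,R,C))
E
```

```text
fin 119 0.0889248261531076 ((578.7396850585938, 65.4517593383789), (58.326927185058594, 9.213088989257812), 11.647867202758789)
rail [ 5.2084189e-02 -9.9864268e-01  6.7890540e+02  1.5153392e+02] 2.9855576 76
[[ 0.66755552  0.32481014  0.064     ]
 [ 0.68426782 -0.02289686  0.064     ]]
right wall [ 9.9865437e-01  5.1860180e-02  6.0745972e+02 -2.8476974e+01] 2.9727027
plate [0.63709099 0.06331658 0.06195602]
plate px->z.048 [[0.6395035  0.08382315 0.048     ]
 [0.64120243 0.04433648 0.048     ]
 [0.63201872 0.08364554 0.048     ]
 [0.63372561 0.04393001 0.048     ]]
```

Emit:
jog_arm:
  rows:
    - [[0.8,1.35,-4],[0,0,0.5],1]
    - [[0.8,1.35,-8],[0,0,0.5],1]
    - [[0.8,1.35,-12],[0,0,0.5],1]
    - [[0.8,1.35,-14.5],[0,0,0.5],1]
    - [[0.8,1.35,-15.6],[0,0,0.5],1]
    - [[0.8,1.35,-15.6],[0,0,0.5],1]
    - [[0.8,1.35,-15.6],[0,0,0.5],0.3]
    - [[0.8,1.35,-15.6],[0,0,0.5],0]
  newtons: 15

```text
clock: 2.9
position: [0.5799, 0.0722, 0.0719]
ee_rot: [-3.14, -0.084, -0.003]
force: [0.4, 0.5, -0.2]
width: 0.834
gripper_force: 0.0
```

Emit:
jog_arm:
  rows:
    - [[0,0,0],[0,0,0],0]
    - [[0,0,0],[0,0,0],0]
    - [[0,0,0],[0,0,0],0]

```text
clock: 3.28
position: [0.5792, 0.0721, 0.0708]
ee_rot: [3.14, 0.084, 0.0]
force: [-0.1, 0.7, 0.3]
width: 0.506
gripper_force: 0.0
```

Emit:
jog_arm:
  rows:
    - [[0,0,0],[0,0,0],0]
    - [[0,0,0],[0,0,0],0]
    - [[0,0,0],[0,0,0],0]
    - [[0,0,0],[0,0,0],0]
    - [[0,0,0],[0,0,0],0]
    - [[0,0,0],[0,0,0],0]

```text
clock: 4.03
position: [0.5792, 0.072, 0.0708]
ee_rot: [3.14, 0.084, 0.0]
force: [1.0, -1.2, -0.8]
width: 0.129
gripper_force: 15.0
```

Emit:
jog_arm:
  rows:
    - [[-0.1,2,0],[0,0,0],0]
    - [[-0.21,4,0],[0,0,0],0]
    - [[-0.31,6,0],[0,0,0],0]
    - [[-0.42,8,0],[0,0,0],0]
    - [[-0.52,10,0],[0,0,0],0]
    - [[-0.62,12,0],[0,0,0],0]
    - [[-0.73,14,0],[0,0,0],0]
    - [[-0.81,15.5,0],[0,0,0],0]

```text
clock: 5.03
position: [0.5711, 0.2287, 0.0707]
ee_rot: [-3.14, -0.085, -0.0]
force: [1.1, -1.2, -0.7]
width: 0.131
gripper_force: 15.0
```

Emit:
jog_arm:
  rows:
    - [[0,0,0],[0,0,0],0]
    - [[-0.02,0.3,0],[0,0,0],0]
    - [[-0.03,0.6,0],[0,0,0],0]
    - [[-0.04,0.8,0],[0,0,0],0]
    - [[-0.04,0.8,0],[0,0,0],0]

```text
clock: 5.65
position: [0.5708, 0.2336, 0.0707]
ee_rot: [3.139, 0.082, -0.001]
force: [1.6, -5.3, 1.5]
width: 0.127
gripper_force: 15.0
```

Emit:
jog_arm:
  rows:
    - [[-0.01,0.2,0],[0,0,0],0]
    - [[-0.01,0.3,0],[0,0,0],0]
    - [[-0.01,0.3,0],[0,0,0],0]

```text
clock: 6.02
position: [0.5708, 0.2337, 0.0707]
ee_rot: [3.135, 0.079, -0.002]
force: [-0.6, -13.5, 5.0]
width: 0.128
gripper_force: 15.0
```

Emit:
jog_arm:
  rows:
    - [[0,-0.4,0],[0,0,0],0.3]
    - [[0,-0.4,0],[0,0,0],0.6]
    - [[0,-0.4,0],[0,0,0],0.6]
    - [[0,-0.4,3],[0,0,0],1]
    - [[0,-0.4,9],[0,0,0],1]
    - [[0,-4,15],[0,0,0],1]
    - [[0,-10,15],[0,0,0],1]
    - [[0,-16,15],[0,0,0],1]

```text
clock: 7.02
position: [0.5711, 0.0775, 0.2222]
ee_rot: [-3.14, -0.087, -0.005]
force: [0.8, -0.2, -0.3]
width: 0.95
gripper_force: 0.0
```

Emit:
jog_arm:
  rows:
    - [[0,0,0],[0,0,0],1]
    - [[0,0,0],[0,0,0],1]
    - [[0,0,0],[0,0,0],1]

```text
clock: 7.4
position: [0.5704, 0.0802, 0.2206]
ee_rot: [-3.139, -0.089, 0.0]
force: [0.7, 0.1, -0.8]
width: 0.996
gripper_force: 0.0
```

```bash
python3 w.py w2
```

```text
[0.57043429 0.08020786 0.22063301] [-3.13943827e+00 -8.85539588e-02  3.46784914e-04] [ 0.73986308  0.1101899  -0.76354118]
```

View pics/w2.png

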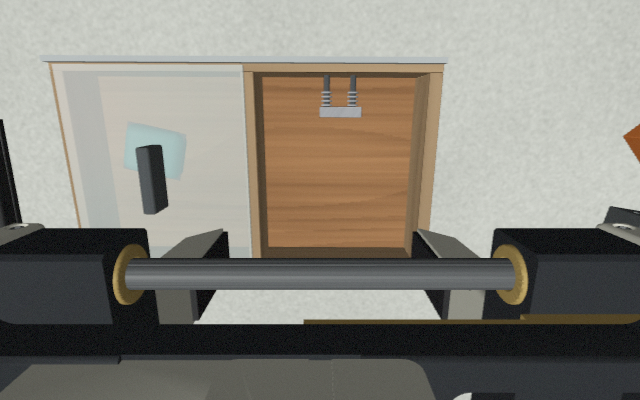

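The door is fully open, with the fin at (152,180). The plate is uncovered at (341,112), centred in the bay.

```bash
python3 - <<'E'
from h import *
d=np.load('w2.npz');img,dep,K,R,C=[d[k] for k in('img','dep','K','R','C')]
P=cloud(dep,K,R,C)
m=np.zeros(dep.shape,bool);m[100:122,312:370]=1
m&=(dep>0)&(P[...,2]>.042)&(P[...,2]<.056)
p=P[m];print(len(p),np.median(p,0),cv2.minAreaRect(p[:,:2].astype(np.float32)*1000))
hsv=cv2.cvtColor(img,cv2.COLOR_RGB2HSV)
mm=np.zeros(dep.shape,np.uint8);s=hsv[...,1]<60;mm[104:122,312:370]=s[104:122,312:370]
mm=cv2.morphologyEx(mm,cv2.MORPH_OPEN,np.ones((3,13),np.uint8))
c=max(cv2.findContours(mm,cv2.RETR_EXTERNAL,cv2.CHAIN_APPROX_NONE)[0],key=cv2.contourArea)
b=cv2.boundingRect(c);print(b)
x,y,w,h=b
print(ray(np.array([[x,y],[x+w,y],[x,y+h],[x+w,y+h]]),.048,K,R,C).round(4))
rows=[]
for u in range(60,440,5):
    z=P[40:90,u,2]; i=np.where((z>.058)&(z<.07))[0]
    if len(i): rows.append((u,40+i[0]))
q=ray(np.array(rows),.064,K,R,C)
f=cv2.fitLine((q[:,:2]*1000).astype(np.float32),cv2.DIST_HUBER,0,.01,.01).ravel();print('rail',f,np.degrees(np.arctan2(f[1],f[0]))%180-90)
d=np.array([-f[1],f[0]]); d*=np.sign(d[0]); print('centre line offset x', (d@f[2:4])-107)
E
```

```text
459 [0.636609   0.06488665 0.04788955] ((636.5607299804688, 64.65814971923828), (9.270798683166504, 39.215763092041016), 3.2404470443725586)
(319, 107, 43, 11)
[[0.6401 0.0845 0.048 ]
 [0.6424 0.0438 0.048 ]
 [0.6299 0.0839 0.048 ]
 [0.6323 0.0429 0.048 ]]
rail [ 5.1611923e-02 -9.9866724e-01  6.7965070e+02  1.3715666e+02] 2.9584656
centre line offset x 578.8238
```

Emit:
jog_arm:
  rows:
    - [[-2,-6,0],[0,0,-4],1]
    - [[-4,-12,0],[0,0,-9.5],1]
    - [[-6,-18,0],[0,0,-9.5],1]
    - [[-8,-24,0],[0,0,-9.5],1]
    - [[-8,-30,0],[0,0,-9.5],1]
    - [[-8,-36,0],[0,0,-9.5],1]
    - [[-8,-36,0],[0,0,-9.5],1]
    - [[-8,-36,0],[0,0,-9.5],1]

```text
clock: 8.45
position: [0.4912, -0.2806, 0.2204]
ee_rot: [-3.136, 0.174, 0.001]
force: [0.2, 0.3, -0.7]
width: 1.001
gripper_force: 0.0
```

```bash
python3 w.py w3
```

```text
[ 0.49116753 -0.28059075  0.22038293] [-3.13582489e+00  1.74102534e-01  5.86197197e-04] [ 0.17393453  0.3286996  -0.67897098]
```

View pics/w3.png

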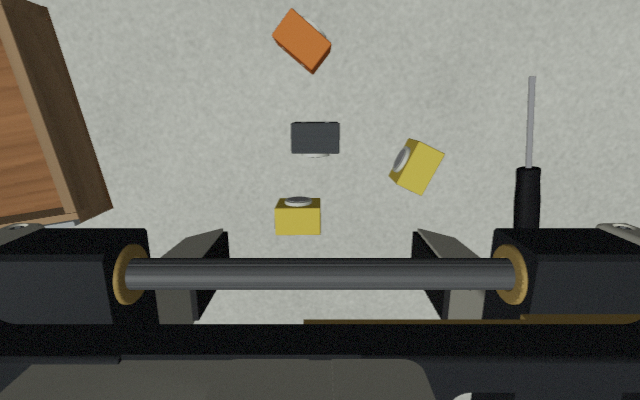

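The dark holder is at (315,138), boss down and squarely aligned with the gripper. Yellow blocks sit at (298,215) and (416,166), and the orange one at (302,40). I'll partly close the fingers to clear them.

```bash
python3 - <<'E'
from h import *
d=np.load('w3.npz');img,dep,K,R,C=[d[k] for k in('img','dep','K','R','C')]
P=cloud(dep,K,R,C)
m=np.zeros(dep.shape,bool);m[112:165,280:350]=1
m&=(dep>0)&(P[...,2]>.040)&(P[...,2]<.05)
p=P[m];print(len(p),np.median(p,0),cv2.minAreaRect(p[:,:2].astype(np.float32)*1000))
mm=((img.max(2)<85)&m).astype(np.uint8)
c=max(cv2.findContours(mm,cv2.RETR_EXTERNAL,cv2.CHAIN_APPROX_NONE)[0],key=cv2.contourArea)
q=ray(c[:,0,:],.044,K,R,C);print(cv2.minAreaRect(q[:,:2].astype(np.float32)*1000))
E
```

```text
1496 [ 0.53225416 -0.28056863  0.04393994] ((531.685546875, -280.45928955078125), (47.96555709838867, 29.35909652709961), 83.61602783203125)
((531.7963256835938, -280.74139404296875), (45.93571472167969, 29.01279640197754), 83.6699447631836)
```

Emit:
jog_arm:
  rows:
    - [[2,0,-4],[0,0,0],0.75]
    - [[4.1,0,-8],[0,0,0],0.75]
    - [[4.1,0,-12],[0,0,0],0.75]
    - [[4.1,0,-16],[0,0,0],0.75]
    - [[4.1,0,-19],[0,0,0],0.75]
    - [[4.1,0,-20.5],[0,0,0],0.75]
    - [[4.1,0,-21.2],[0,0,0],0.75]
    - [[4.1,0,-21.2],[0,0,0],0.75]
  newtons: 40

```text
clock: 9.5
position: [0.5322, -0.2816, 0.0093]
ee_rot: [3.137, -0.175, 0.001]
force: [0.4, 0.2, 0.5]
width: 0.752
gripper_force: 0.0
```

Emit:
jog_arm:
  rows:
    - [[0,0,0],[0,0,0],0.75]
    - [[0,0,0],[0,0,0],0.4]
    - [[0,0,0],[0,0,0],0.4]
    - [[0,0,0],[0,0,0],0.4]
    - [[0,0,0],[0,0,0],0.4]
    - [[0,0,0],[0,0,0],0.4]
  newtons: 40

```text
clock: 10.25
position: [0.5318, -0.2817, 0.0091]
ee_rot: [-3.137, 0.176, -0.0]
force: [-0.2, 0.8, 4.8]
width: 0.522
gripper_force: 40.0
```

Emit:
jog_arm:
  rows:
    - [[0,0,3],[0,0,0],0.4]
    - [[0,0,8],[0,0,0],0.4]
    - [[0,1,13],[0,0,0],0.4]
    - [[1,7,13],[0,0,4],0.4]
    - [[3,13,13],[0,0,9.3],0.4]
    - [[4,19,13],[0,0,9.3],0.4]
    - [[5,25,13],[0,0,9.3],0.4]
    - [[6,30,13],[0,0,9.3],0.4]

```text
clock: 11.25
position: [0.5914, 0.0206, 0.1384]
ee_rot: [-3.14, -0.08, 0.001]
force: [0.6, -0.0, -2.0]
width: 0.524
gripper_force: 40.0
```

Emit:
jog_arm:
  rows:
    - [[0,4.4,0],[0,0,0],0.4]
    - [[0,4.4,0],[0,0,0],0.4]
    - [[0,4.4,0],[0,0,0],0.4]
    - [[0,4.4,0],[0,0,0],0.4]

```text
clock: 11.75
position: [0.5915, 0.0602, 0.1385]
ee_rot: [3.14, 0.075, -0.001]
force: [0.8, 1.0, -1.6]
width: 0.521
gripper_force: 40.0
```

```bash
python3 w.py w4
```

```text
[0.59152801 0.06018218 0.13854141] [ 3.13969429e+00  7.49140442e-02 -6.91618004e-04] [ 0.8112556   1.04129923 -1.64038422]
```

View pics/w4.png

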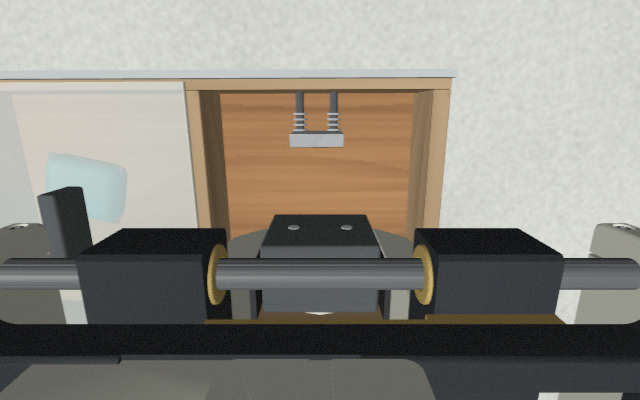

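The holder sits square in the grip with its back (screw holes at (293,227) and (347,227)) facing the plate at (317,140).

```bash
python3 - <<'E'
from h import *
d=np.load('w4.npz');img,dep,K,R,C=[d[k] for k in('img','dep','K','R','C')]
P=cloud(dep,K,R,C)
a=np.radians(2.96);X=np.array([np.cos(a),np.sin(a)]);Y=np.array([-X[1],X[0]])
tcp=np.array([.5915,.0602])
m=np.zeros(dep.shape,bool);m[212:258,255:385]=1;m&=dep>0
p=P[m];r=np.c_[(p[:,:2]-tcp)@X,(p[:,:2]-tcp)@Y,p[:,2]]
b=r[(r[:,2]<.168)&(r[:,2]>.128)&(abs(r[:,0]-.0155)<.006)]
print('back',len(b),np.median(b,0),np.percentile(b,[1,99],axis=0)); print('slope x vs y',np.polyfit(b[:,1],b[:,0],1),'x vs z',np.polyfit(b[:,2],b[:,0],1))
m[:]=0;m[130:150,282:352]=1;m&=(dep>0)&(P[...,2]>.042)&(P[...,2]<.054)
p=P[m];print('plate top',np.median(p,0),cv2.minAreaRect(p[:,:2].astype(np.float32)*1000))
m[:]=0;m[130:150,282:352]=1
p=P[m&(dep>0)&(P[...,2]>.01)&(P[...,2]<.042)];p=p[((p[:,:2]-[.632,.0645])@Y).__abs__()<.018];p=p[abs((p[:,:2]-[.632,.0645])@X)<.006];print('plate face',len(p),np.median(p,0) if len(p) else '')
print(ray(np.array([[289,132],[343,132],[289,147],[343,147]]),.048,K,R,C).round(4))
E
```

```text
back 3095 [ 1.48803822e-02 -7.81762617e-05  1.52283262e-01] [[ 0.00962326 -0.02904104  0.13081912]
 [ 0.0154437   0.02864661  0.16768987]]
slope x vs y [0.0008601  0.01442583] x vs z [0.00057683 0.01433841]
plate top [0.63728514 0.0646456  0.04783988] ((636.9528198242188, 64.60979461669922), (10.090838432312012, 39.66162872314453), 3.4125330448150635)
plate face 0 
[[0.6417 0.0844 0.048 ]
 [0.6436 0.0453 0.048 ]
 [0.6309 0.0841 0.048 ]
 [0.6328 0.0446 0.048 ]]
```

Emit:
jog_arm:
  rows:
    - [[0,0.2,-3],[0,0,0.25],0.4]
    - [[0,0.2,-6],[0,0,0.25],0.4]
    - [[0,0.2,-9],[0,0,0.25],0.4]
    - [[0,0.2,-11],[0,0,0.25],0.4]
    - [[0,0.2,-11.8],[0,0,0.25],0.4]
    - [[0,0.2,-11.8],[0,0,0.25],0.4]
    - [[0,0.2,-11.8],[0,0,0.25],0.4]

```text
clock: 12.68
position: [0.5923, 0.064, 0.0217]
ee_rot: [-3.14, -0.085, -0.002]
force: [-0.5, -0.1, -2.0]
width: 0.521
gripper_force: 40.0
```

Emit:
jog_arm:
  rows:
    - [[0,0,-0.1],[0,0,0],0.4]
    - [[0,0,-0.3],[0,0,0],0.4]
    - [[0,0,-0.4],[0,0,0],0.4]
    - [[0,0,-0.4],[0,0,0],0.4]

```text
clock: 13.18
position: [0.5915, 0.0641, 0.0167]
ee_rot: [3.14, 0.086, -0.0]
force: [-0.2, 0.6, -1.4]
width: 0.518
gripper_force: 40.0
```

Emit:
jog_arm:
  rows:
    - [[0,-0.18,0],[0,0,-0.15],0.4]
    - [[0,-0.18,-0.1],[0,0,-0.15],0.4]
    - [[0,-0.18,-0.2],[0,0,-0.15],0.4]
    - [[0,-0.18,-0.2],[0,0,-0.15],0.4]
    - [[0,-0.18,-0.2],[0,0,-0.15],0.4]

```text
clock: 13.8
position: [0.5917, 0.0622, 0.0151]
ee_rot: [3.14, 0.081, 0.0]
force: [-2.2, -1.7, 6.1]
width: 0.525
gripper_force: 40.0
```

Emit:
jog_arm:
  rows:
    - [[0,0,0.1],[0,0,0],0.4]
    - [[0.6,0.03,0.1],[0,0,0],0.4]
    - [[1.2,0.06,0.1],[0,0,0],0.4]
    - [[1.7,0.09,0.1],[0,0,0],0.4]
    - [[2.1,0.11,0.1],[0,0,0],0.4]
    - [[2.1,0.11,0.1],[0,0,0],0.4]
    - [[2.1,0.11,0.1],[0,0,0],0.4]

```text
clock: 14.68
position: [0.6124, 0.0634, 0.0157]
ee_rot: [3.14, 0.081, -0.001]
force: [-0.2, -0.5, -1.9]
width: 0.526
gripper_force: 40.0
```

Emit:
jog_arm:
  rows:
    - [[0.4,0.02,0],[0,0,0],0.4]
    - [[0.8,0.04,0],[0,0,0],0.4]
    - [[1.2,0.06,0],[0,0,0],0.4]
    - [[1.2,0.06,0],[0,0,0],0.4]
    - [[1.2,0.06,0],[0,0,0],0.4]

```text
clock: 15.3
position: [0.6241, 0.064, 0.0156]
ee_rot: [3.14, 0.081, -0.001]
force: [-3.5, 0.4, -0.4]
width: 0.524
gripper_force: 40.0
```

Emit:
jog_arm:
  rows:
    - [[0.3,0.02,0],[0,0,0],0.4]
    - [[0.6,0.03,0],[0,0,0],0.4]
    - [[0.8,0.04,0],[0,0,0],0.4]
    - [[0.8,0.04,-0.05],[0,0,0],0.4]
    - [[0.8,0.04,-0.1],[0,0,0],0.4]
    - [[0.8,0.04,-0.1],[0,0,0],0.4]

```text
clock: 16.05
position: [0.6312, 0.0643, 0.0151]
ee_rot: [3.14, 0.081, -0.004]
force: [-8.4, -1.1, 7.9]
width: 0.518
gripper_force: 40.0
```

```bash
cat > w5.py <<'E'
import sys
from h import *
F=[]
for i in range(8):
    img,dep,K,R,C=cam("wrist"); s=arm.observe(); F.append(np.r_[s['force'],s['ft_torque']])
print('F',np.mean(F,0).round(2),np.std(F,0).round(2),s['position'].round(4),s['ee_rot'].round(4),s['width'])
save(sys.argv[1],img);P=cloud(dep,K,R,C);np.savez(sys.argv[1]+'.npz',img=img,dep=dep,K=K,R=R,C=C)
E
python3 w5.py w5
```

```text
F [-9.89 -0.59  8.94 -0.07  1.91 -0.01] [0.34 0.38 0.5  0.02 0.03 0.02] [0.6312 0.0643 0.0151] [ 3.1403  0.0815 -0.0035] 0.5215864167577965
```

View pics/w5.png

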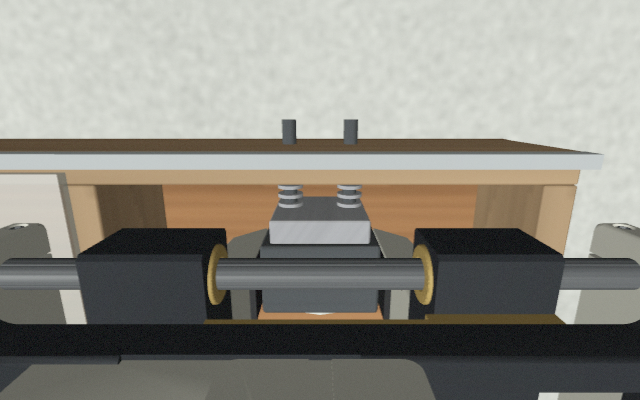

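The holder is against the plate at (320,230), centred and square, with the springs compressed. The floor load of about 9 N is more than needed, so I'll ease it and measure the plate travel.

Emit:
jog_arm:
  rows:
    - [[0,0,0.04],[0,0,0],0.4]
    - [[0,0,0.06],[0,0,0],0.4]
    - [[0,0,0.06],[0,0,0],0.4]
    - [[0,0,0.06],[0,0,0],0.4]

```text
clock: 16.95
position: [0.6311, 0.0643, 0.0152]
ee_rot: [3.14, 0.082, -0.004]
force: [-7.5, -0.6, 4.1]
width: 0.52
gripper_force: 40.0
```

```bash
python3 w5.py w6; python3 - <<'E'
from h import *
d=np.load('w6.npz');img,dep,K,R,C=[d[k] for k in('img','dep','K','R','C')]
P=cloud(dep,K,R,C)
m=np.zeros(dep.shape,bool);m[195:245,260:380]=1;m&=(dep>0)
a=np.radians(2.96);X=np.array([np.cos(a),np.sin(a)]);Y=np.array([-X[1],X[0]])
p=P[m&(P[...,2]>.0455)&(P[...,2]<.0515)];r=np.c_[(p[:,:2]-[.637,.0646])@X,(p[:,:2]-[.637,.0646])@Y]*1000
print(len(p),np.median(r,0),np.percentile(r,[2,98],axis=0)); 
p=P[m&(P[...,2]>.012)&(P[...,2]<.044)];r=np.c_[(p[:,:2]-[.637,.0646])@X,(p[:,:2]-[.637,.0646])@Y]*1000
print('plate back',np.median(r[abs(r[:,0]-19)<5],0))
E
```

```text
F [-7.6  -0.21  3.43 -0.02  1.54 -0.02] [0.44 0.5  0.35 0.03 0.02 0.03] [0.6311 0.0643 0.0151] [ 3.1402  0.0816 -0.0043] 0.5193876775338905
2651 [14.30095475 -0.03267783] [[  8.90696341 -19.3368397 ]
 [ 19.05288649  19.26026132]]
plate back [18.96580018 -0.02238632]
```

Emit:
jog_arm:
  rows:
    - [[0.06,0,0],[0,0,0],0.4]
    - [[0.06,0,0],[0,0,0],0.4]
    - [[0.06,0,0],[0,0,0],0.4]
    - [[0.06,0,0],[0,0,0],0.4]

```text
clock: 17.85
position: [0.6312, 0.0643, 0.0152]
ee_rot: [3.14, 0.082, -0.006]
force: [-9.5, -0.1, 5.3]
width: 0.524
gripper_force: 40.0
```

```bash
python3 w5.py w7; python3 - <<'E'
from h import *
img,dep,K,R,C=cam("scene");save('scene1',img[130:300,300:580].repeat(2,0).repeat(2,1))
E
```

```text
F [-9.86 -0.42  5.66  0.    1.95 -0.01] [0.32 0.52 0.56 0.04 0.03 0.03] [0.6312 0.0643 0.0152] [ 3.1402  0.0817 -0.0057] 0.5198647702027436
```

View pics/scene1.png

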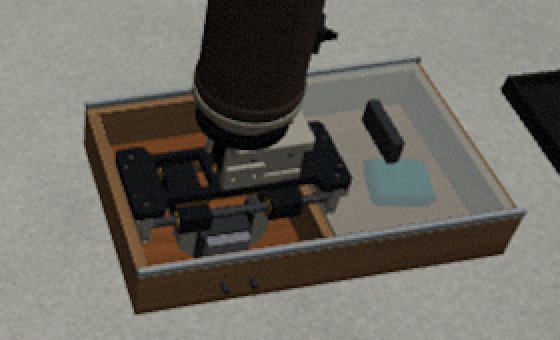

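The scene view shows the door fully over the left bay, with the gripper holding the holder against the plate. Vision and TCP position both give about 14 mm of travel. The remaining force spread is floor stiction, so I back off slightly to centre it.

Emit:
jog_arm:
  rows:
    - [[-0.03,0,0.01],[0,0,0],0.4]
    - [[-0.03,0,0.01],[0,0,0],0.4]
    - [[-0.03,0,0.01],[0,0,0],0.4]
    - [[-0.03,0,0.01],[0,0,0],0.4]

```text
clock: 18.8
position: [0.6311, 0.0643, 0.0151]
ee_rot: [3.14, 0.082, -0.005]
force: [-9.3, -1.1, 4.0]
width: 0.519
gripper_force: 40.0
```

```bash
python3 w5.py w8
```

```text
F [-8.2  -0.1   3.76 -0.03  1.65  0.  ] [0.6  0.52 0.27 0.04 0.01 0.03] [0.6311 0.0643 0.0152] [ 3.1402  0.0816 -0.0049] 0.5203139121090582
```

```bash
python3 -c "
from cell import arm
print(arm.sign_off())"
```

```text
the job is handed in; nothing more can be done
None
```

The job is handed in: the door is fully open, and the tag holder stands upright on the bay floor, still gripped and pressed squarely and centrally against the plate at about 8.2 N (noise about ±0.6 N), with the plate driven back about 14 mm.

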